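# Check the two brake levers of a trolley handlebar

### The job

The handlebar of the cylinder trolley is clamped in a bench stand; check that both its brake levers stop short of the bar. With the outside of your fingers press the long lever in towards the bar until it stops, hold it there for a second and ease it back out to rest without letting it snap, then press the short lever in to its stop and finish while holding it there. Do not force the levers, grip nothing, do not touch the bar itself, and leave the things standing around where they are.

Things in the scene. Friction and masses are not known exactly. Their poses are not given: they have to be found in the camera images.
- stand: fixed bench stand: metal base plate 130 x 170 x 14 mm and a post that carries the bar. Origin on the worktop below the middle of the bar. x: level, from the levers to the bar (the way levers are pressed); y: along the bar to the end with the long lever; z up. Levers stand on the -x side (towards the robot) at the bar's height, on vertical pivots at x -31 mm, y +56 (long) and -56 (short)
- bar: horizontal steel bar 420 mm long, with a clamp in the middle, a lever perch on each side of it and ribbed grey grips 28 mm across; fixed to the stand, same origin and axes. Its own axis is 112 mm above the worktop, clamp and perches reach up to 132 mm. A lever at its stop lies along the bar, about 13 mm from the grip. Not to be touched
- long_lever_face (a point): where to press: on the long lever's outer face (away from the bar), mid-height, 105 mm from the pivot. Aluminium blade 135 mm long from the pivot towards the bar's end, 8 mm thick, 100 to 124 mm above the worktop, round end 17 mm across. At rest it slants 0.28 rad out from the bar. The point moves with the lever, about 29 mm towards the bar in the full stroke
- short_lever_face (a point): where to press: on the short lever's outer face (away from the bar), mid-height, 68 mm from the pivot. Blade 85 mm long from the pivot towards the bar's end, 8 mm thick, 100 to 124 mm above the worktop, round end 17 mm across. At rest it slants 0.36 rad out from the bar. The point moves with the lever, about 24 mm towards the bar in the full stroke
- long_lever (a joint): angle of the long lever in rad: 0 at rest (sprung out), growing as it is pressed towards the bar, firm stop at 0.28. The return spring needs about 3.5 N at the pressing point to start it and 7 N near the stop; let go, it snaps back at several rad/s
- short_lever (a joint): angle of the short lever in rad: 0 at rest, growing as it is pressed towards the bar, firm stop at 0.36. The return spring needs about 5.5 N at the pressing point to start it and 12 N near the stop
- petri_dish: round petri dish, 62 mm across, 16 mm high, loose on the worktop near the long-lever end of the bar; origin under its centre. Leave alone
- tape: roll of tape, 62 mm across, 19 mm high, loose on the worktop near the short-lever end of the bar; origin under its centre. Leave alone
- dropper: dropper bottle, 36 mm across, 104 mm high, standing loose on the robot's side of the stand between the two levers; origin under its centre. Leave alone
- coverslips: small carton 40 x 62 x 24 mm lying loose on the robot's side of the stand, towards the short lever; origin under its centre. Leave alone

How it is judged (in metres and radians):
On the way, in this order (a step that is already met when the one before it is completed fails the run):
1. the long lever is pressed in to its stop with the fingers and held for at least half a second, the short lever at rest (value of joint long_lever above 0.255 rad and contact force between the fingers and long_lever above 2 N and value of joint short_lever below 0.03 rad), for 0.5 s.
2. the long lever is back at rest, the short lever not yet pressed (value of joint long_lever below 0.015 rad and value of joint short_lever below 0.03 rad), for 0.1 s.
At the end, for the whole second after the job is handed in: The short lever is held at its stop by the fingers (joint above 0.335 rad, more than 2 N), and the long lever is back at rest (below 0.015 rad) (value of joint short_lever above 0.335 rad and contact force between the fingers and short_lever above 2 N and value of joint long_lever below 0.015 rad); the arm keeps its last pose, push and grip.
It fails at once if a lever is forced (more than 40 N on it) (contact force between anything else and long_lever above 40 N or contact force between anything else and short_lever above 40 N).
It fails at once if a lever is let go and snaps back (faster than 2 rad/s) (velocity of joint any of long_lever, short_lever below -2 rad/s).
It fails at once if the fingers or the arm touch the bar (more than 1 N) (contact force between any of the fingers, the arm and bar above 1 N).
It fails at once if one of the things standing around is moved or lifted by more than 20 mm (distance of any of petri_dish, tape, dropper, coverslips from where it was at the start of the episode above 0.02 m).
It also fails if it takes over 64 s, if anything falls off the work surface, if the arm or the gripper's body presses on something with over 40 N, if the wrist force passes 120 N, or if a joint passes its speed limit or range.

### The arm

A 6-joint arm with a two-finger parallel gripper is mounted at the origin on a cart in front of the work surface, level with it; the furniture and walls round the work are solid. World frame = base frame: x ahead of the robot, y to its left, z up, the work surface at z = 0. Lengths are in mm, angles in rad, forces in N, time in s.
With the tool pointing down it reaches from about 275 to 825 mm from the base axis. Payload 4.9 kg.
Tool frame: the origin (TCP) lies midway between the tips of the shut fingers; the grasp point (between the pads) lies 19 mm behind it (bot.tcp_to_grasp is the distance from the TCP to the grasp point, in mm); z points along the fingers, y is the line along which they close (so a half turn about z gives the same grasp; the last joint's range is limited). The gripper opens to 85 mm and grips with 20 to 120 N. Pads are 22 mm wide; open, the fingers measure 114 mm over their backs; the gripper's body (76 mm by 85 mm) begins 54 mm behind the grasp point. The pads swing forward as they close: fully open they stand 13 mm farther back than shut.
Start: joints at [1.032, 0.326, -0.193, 1.052, 0, 1.437], TCP at [216.606, 505.57, 231.281] pointing down, gripper open.
Joint ranges: [-2.65, 2.65], [-0.97, 1.79], [-1.3, 1.35], [-1.93, 2.1], [-1.47, 1.37], [-3.14, 3.14]. Speed limits (rad/s): [2.57, 2.57, 3.14, 3.14, 3.14, 3.14].

### API

Orientations are given as a 3x3 rotation matrix whose columns are the frame's x, y, z axes.
In Python, from cell import bot gives the robot as it stands. The module is installed in compiled form; this text tells all that it offers.
- The arm moves only by the shell command python3 -m creep 'ROWS' [FORCE]. ROWS is JSON, a list of rows, each an object with "fingers": the opening, from -1 (shut) to 1 (fully open), so that 0 is half open; "delta_pos": the shift along the tool's x, y, z in cm, a list of three; "twist": the turn, a rotation vector about the tool's x, y, z in rad, a list of three. In form: [{"fingers": fingers, "delta_pos": [tx, ty, tz], "twist": [wx, wy, wz]}, ...]. A call has exactly 5 rows; each row is the pose to reach, as a shift and turn from the pose commanded when the call began, along the tool's axes at that moment; what a row does not reach only later rows make up. A row lasts 1/12 s, in which the tool goes at most 41.7 mm and 7.16 degrees, less where a joint would pass 70% of its speed; a pose out of reach is approached as far as the arm can. A call with a gripper value outside its range is refused whole. The fingers move at their own pace and stop on an object; FORCE is the grip in N (left out, the last holds). Time passes only in rows, so rows that repeat a pose let the fingers close, or fill a call up. It gives the time, the measured TCP pose, the force, the opening and the grip force at its end, in the units of the state.
- bot.state(): the state, without advancing time (a new reading comes with each control period).
- bot.snapshot(name): name is "side" or "top"; returns a dict with "color" (480x640x3 uint8, red, green, blue), "z_map" (480x640 float32, mm along the optical axis (not along the pixel's ray), 0 where there is no reading), "mtx" (3x3 intrinsics, pixels), "dist" ([k1, k2, p1, p2, k3] as OpenCV has them; the pictures are not rectified), "position" and "rotation" of the camera in the world. Camera axes: x right, y up, looking along -z (the intrinsics and any distortion apply to the point x, -y, -z); pixel columns grow to the right and rows downward; lengths in mm; the calibration is good to about 2 mm. A picture is of the moment at which its call begins.
- bot.job_done(): hands the job in; it is judged then, once.
The state is a dict: "time": time; "qpos": joint angles; "joint_vel": joint speeds; "joint_efforts": joint torques, N m; "tool_pos": TCP position; "orientation": TCP orientation; "contact_force": force on the tool from outside, world axes, zero at the start; "torque": the same for the moment, N m; "grip_width": finger opening in mm; "gripper_force": force on a finger pad.
Only numpy, scipy, OpenCV 4.12 (cv2) and the standard library are available. Lean on these libraries where they do the work, as an engineer would, in place of code of your own. Each camera call takes 0.05 s, during which the arm holds its last target. There are 200 camera calls.

## Working session

There is one attempt and no reset: what is moved stays moved. The work goes in short steps, Python scripts to look and compute and a shell command to move; the robot and the scene stay as the last step left them, time stands still between calls to the robot, and variables do not carry over. Pictures are saved under pics/ and viewed, at most 10 in all, crops included, and the job is handed in when it is done.

```bash
mkdir -p pics; python3 - <<'E'
from cell import bot
import cv2,numpy as np
for n in("top","side"):
    s=bot.snapshot(n); np.savez(f"{n}.npz",**s); cv2.imwrite(f"pics/{n}.png",s["color"][:,:,::-1])
    print(n,s["position"],np.round(s["rotation"],3).tolist(),s["mtx"].tolist(),s["dist"],(s["z_map"]>0).mean())
st=bot.state();print(st)
E
```

```text
top [ 311.31166291  -33.14244077 1196.84221401] [[0.011, 0.981, -0.193], [-1.0, 0.009, -0.01], [-0.008, 0.193, 0.981]] [[618.4846404033977, 0.0, 318.04698894215073], [0.0, 618.4846404033977, 245.15793914559282], [0.0, 0.0, 1.0]] [-0.20321903  0.          0.          0.          0.        ] 0.99609375
side [ 525.87925674 -611.62693519  798.81279696] [[1.0, -0.02, 0.013], [0.023, 0.759, -0.651], [0.003, 0.651, 0.759]] [[535.7511716467183, 0.0, 325.1671501896006], [0.0, 535.7511716467183, 241.25901413880288], [0.0, 0.0, 1.0]] [-0.10753587  0.          0.          0.          0.        ] 0.996005859375
{'time': 0.1, 'qpos': array([ 1.03182640e+00,  3.26865594e-01, -1.93482082e-01,  1.05200167e+00,
       -1.76075263e-05,  1.43657209e+00]), 'joint_vel': array([-0.00110939, -0.00266768,  0.00301179, -0.00111216,  0.00022123,
       -0.00043042]), 'joint_efforts': array([ 4.50238622e-04, -4.44238508e+01,  2.63038337e+01,  7.84464326e-03,
       -1.21713174e-04,  3.75352400e-06]), 'tool_pos': array([216.31863472, 505.10739083, 230.5830934 ]), 'orientation': array([[-9.19202502e-01,  3.93784394e-01, -7.81979823e-04],
       [ 3.93785125e-01,  9.19201542e-01, -1.34189812e-03],
       [ 1.90378520e-04, -1.54140813e-03, -9.99998794e-01]]), 'contact_force': array([-0.33841273, -0.4510478 , -0.74862699]), 'torque': array([0.01768555, 0.01134388, 0.00944678]), 'gripper_force': 0.0, 'grip_width': 85.77702571622879}
```

View pics/top.png

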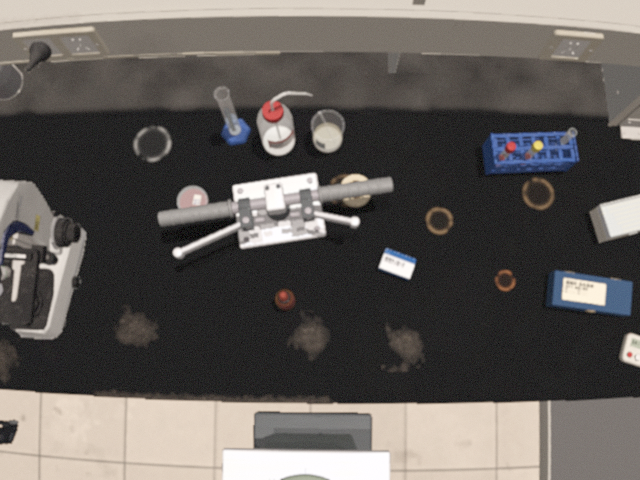

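View pics/side.png

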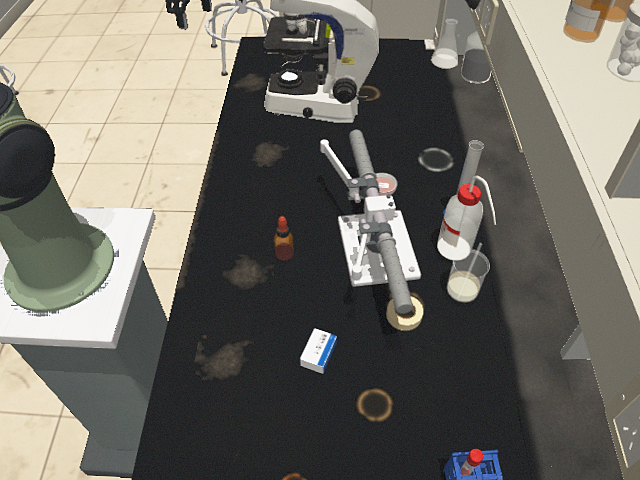

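The top view shows the bar from (160,218) to (392,186). The long lever tip is at (178,253) and the short tip at (354,222). The dropper is at (285,299), the coverslips at (397,263), the dish at (192,200) and the tape at (354,190).

```bash
cat > h.py <<'E'
import numpy as np,cv2
def load(n): return dict(np.load(f"{n}.npz"))
def rays(s,uv):
    p=cv2.undistortPoints(np.array(uv,float).reshape(-1,1,2),s["mtx"],s["dist"]).reshape(-1,2)
    return np.c_[p[:,0],-p[:,1],-np.ones(len(p))]@s["rotation"].T
def plane(s,uv,z):
    d=rays(s,uv); return s["position"]+d*((z-s["position"][2])/d[:,2])[:,None]
def cloud(s):
    v,u=np.mgrid[0:480,0:640]; d=rays(s,np.c_[u.ravel(),v.ravel()])
    return (s["position"]+d*s["z_map"].reshape(-1,1)).reshape(480,640,3)
E
python3 - <<'E'
from h import *
s=load("top");P=cloud(s);C=s["color"].astype(int)
for nm,(u,v) in dict(long=(178,253),short=(354,222),drop=(285,299),cov=(397,263),base=(300,235),table=(450,300)).items():
    print(nm,P[v-2:v+3,u-2:u+3].reshape(-1,3).mean(0).round(1), plane(s,[(u,v)],112).round(1))
# bar grips: points with z>105 
Z=P[...,2]; roi=np.zeros(Z.shape,bool); roi[170:275,150:400]=1
m=roi&(Z>100)&(Z<135)
n,l,st,c=cv2.connectedComponentsWithStats(m.astype(np.uint8))
print(st[1:][st[1:,4]>30])
m8=(m*255).astype(np.uint8); 
cv2.imwrite("pics/m.png",cv2.resize(np.hstack([m8[160:280,140:410]]),None,fx=2.9,fy=2.9,interpolation=0))
g=m&(C.max(2)<150)
q=P[g&(Z>118)]
print(len(q)); vx=cv2.fitLine(q[:,:2].astype(np.float32),cv2.DIST_HUBER,0,.01,.01).ravel();print(vx)
d=vx[:2]; t=(q[:,:2]-vx[2:])@d; print(t.min(),t.max(), vx[2:]+d*(t.min()+t.max())/2)
for n_,sl in (("dropper",(slice(280,315),slice(270,300))),("cov",(slice(245,285),slice(375,420)))):
    p=P[sl].reshape(-1,3); p=p[p[:,2]>15]; print(n_,len(p),p.min(0).round(),p.max(0).round())
E
```

```text
long [505.8 227.7 124.8] [[508.1 230.8 112. ]]
short [564.8 -85.7 125.1] [[567.9 -86.3 112. ]]
drop [430.1  36.7  88.3] [[427.6  35.2 112. ]]
cov [ 508.3 -173.4   24.8] [[ 493.6 -163.   112. ]]
base [563.9  14.6  14.3] [[543.1  10.6 112. ]]
table [ 439.6 -279.8    1.6] [[ 427.8 -257.   112. ]]
[[ 158  177  235   82 5010]
 [ 291  212    9    6   48]
 [ 256  217    9    7   49]]
1157
[ 1.6164412e-01 -9.8684913e-01  5.9430389e+02  5.6123474e+01]
-213.99665870543237 215.23874305208636 [594.40428186  55.51059919]
dropper 316 [311. -33.  17.] [ 451.   56. 1197.]
cov 702 [ 311. -209.   15.] [ 535.  -33. 1197.]
```

View pics/m.png

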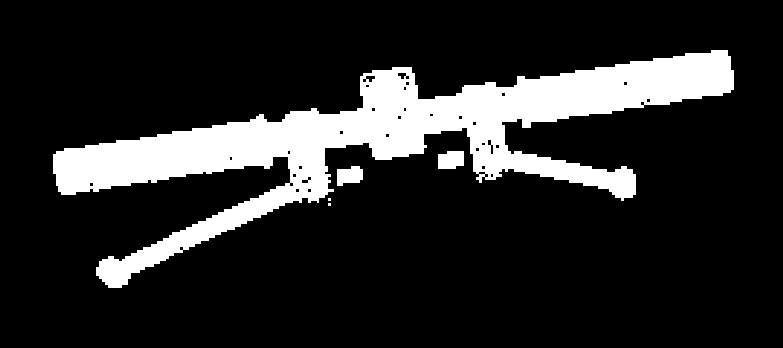

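```bash
python3 - <<'E'
from h import *
s=load("top");P=cloud(s);Z=P[...,2];C=s["color"].astype(int)
o=np.array([594.4,55.5]);y=np.array([-.1616,.9868]);x=np.array([.9868,.1616])
S=np.stack([(P[...,:2]-o)@x,(P[...,:2]-o)@y,Z],-1)
roi=np.zeros(Z.shape,bool); roi[165:275,150:400]=1
# grip edges/bar cross section
for a,b in((140,200),(-200,-140)):
    m=roi&(S[...,1]>a)&(S[...,1]<b)&(Z>95)&(S[...,0]>-28); q=S[m]
    A=np.c_[q[:,0],q[:,2],np.ones(len(q))]; r=np.linalg.lstsq(A,(q[:,0]**2+q[:,2]**2),rcond=None)[0]
    print("grip x range",np.percentile(q[:,0],[2,98]).round(1),"circle cx,cz",(r[:2]/2).round(1),"R",np.sqrt(r[2]+(r[:2]**2).sum()/4).round(1))
for n,a,b,sg in(("long",90,172,1),("short",-124,-85,-1)):
    m=roi&(S[...,1]>a)&(S[...,1]<b)&(Z>118)&(Z<130)&(S[...,0]<-22); q=S[m]
    p=np.polyfit(q[:,1],q[:,0],1); res=q[:,0]-np.polyval(p,q[:,1])
    print(n,len(q),"slope",p.round(3),"angle",np.arctan(p[0]),"res",np.percentile(res,[3,97]).round(1),"z",np.median(q[:,2]), "x at pivot",np.polyval(p,56*sg), "x at press",np.polyval(p,sg*(56+(101 if sg>0 else 63.6))))
    t=S[roi&(S[...,1]*sg>(172 if sg>0 else 124))&(S[...,0]<-30)&(Z>112)&(Z<130)]; print(" tip",t.min(0).round(1),t.max(0).round(1),np.median(t,0).round(1))
E
```

```text
grip x range [-3.3 22.8] circle cx,cz [ 10.1 116.3] R 11.6
grip x range [-3.2 23.1] circle cx,cz [ 10.4 116.2] R 11.8
long 230 slope [-0.296 -4.222] angle -0.28770108492188495 res [-3.7  4.8] z 123.90523160745352 x at pivot -20.792970897620584 x at press -50.679968226174964
 tip [-67.1 172.2 112.4] [-49.1 193.9 129.1] [-58.7 183.3 124.1]
short 113 slope [ 0.374 -0.366] angle 0.35787651965578604 res [-3.7  4.4] z 124.12123691500801 x at pivot -21.308927861160324 x at press -45.094084547601334
 tip [ -59.2 -142.2  112.6] [ -42.6 -124.3  129.8] [ -51.  -134.   124.2]
```

```bash
python3 -m creep '[{"fingers":-1,"delta_pos":[-1.1,-2.3,0],"twist":[0,0,-0.113]},{"fingers":-1,"delta_pos":[-2.2,-4.6,0],"twist":[0,0,-0.226]},{"fingers":-1,"delta_pos":[-3.4,-6.8,0],"twist":[0,0,-0.340]},{"fingers":-1,"delta_pos":[-4.5,-9.1,0],"twist":[0,0,-0.453]},{"fingers":-1,"delta_pos":[-5.6,-11.4,0],"twist":[0,0,-0.567]}]' 20
python3 -m creep '[{"fingers":-1,"delta_pos":[0.3,-2.5,0],"twist":[0,0,0]},{"fingers":-1,"delta_pos":[0.5,-5.0,0],"twist":[0,0,0]},{"fingers":-1,"delta_pos":[0.8,-7.6,0],"twist":[0,0,0]},{"fingers":-1,"delta_pos":[1.1,-10.1,0],"twist":[0,0,0]},{"fingers":-1,"delta_pos":[1.4,-12.7,0],"twist":[0,0,0]}]'
python3 -m creep '[{"fingers":-1,"delta_pos":[0,0,0],"twist":[0,0,0]},{"fingers":-1,"delta_pos":[0,0,0],"twist":[0,0,0]},{"fingers":-1,"delta_pos":[0,0,0],"twist":[0,0,0]},{"fingers":-1,"delta_pos":[0,0,0],"twist":[0,0,0]},{"fingers":-1,"delta_pos":[0,0,0],"twist":[0,0,0]}]'
cat >> h.py <<'E'
O=np.array([604.3,57.1,0]);R=np.array([[.9868,-.1616,0],[.1616,.9868,0],[0,0,1]])
def where():
    from cell import bot
    s=bot.state(); print("t",s["time"],"stand",((s["tool_pos"]-O)@R).round(1),"F",(s["contact_force"]@R).round(1),"w",round(s["grip_width"],1)); return s
E
python3 -c "
from h import *
s=where();print((R.T@s['orientation']).round(3))"
```

```text
time: 0.52
tool_pos: [222.8, 377.3, 230.8]
orientation: [[-0.986, -0.167, -0.001], [-0.167, 0.986, -0.001], [0.001, -0.001, -1.0]]
contact_force: [0.9, -0.4, 0.5]
grip_width: 26.1
gripper_force: 0.0
time: 0.93
tool_pos: [229.4, 249.9, 231.0]
orientation: [[-0.987, -0.162, -0.0], [-0.162, 0.987, -0.0], [0.0, -0.0, -1.0]]
contact_force: [0.1, -0.3, -0.2]
grip_width: 0.3
gripper_force: 0.0
time: 1.35
tool_pos: [229.9, 251.8, 231.2]
orientation: [[-0.987, -0.163, -0.0], [-0.163, 0.987, 0.0], [0.0, 0.0, -1.0]]
contact_force: [-0.4, 0.2, -0.1]
grip_width: -0.1
gripper_force: 0.0
t 1.35 stand [-338.   252.7  231.2] F [-0.4  0.2 -0.1] w -0.1
[[-1.    -0.001 -0.   ]
 [-0.001  1.     0.   ]
 [ 0.     0.    -1.   ]]
```

```bash
python3 -m creep '[{"fingers":-1,"delta_pos":[-2.3,-1,0],"twist":[0,0,0]},{"fingers":-1,"delta_pos":[-4.6,-2,0],"twist":[0,0,0]},{"fingers":-1,"delta_pos":[-7,-3,0],"twist":[0,0,0]},{"fingers":-1,"delta_pos":[-9.3,-4,0],"twist":[0,0,0]},{"fingers":-1,"delta_pos":[-11.7,-5,0],"twist":[0,0,0]}]'
python3 -m creep '[{"fingers":-1,"delta_pos":[-2.3,-1,0],"twist":[0,0,0]},{"fingers":-1,"delta_pos":[-4.6,-2,0],"twist":[0,0,0]},{"fingers":-1,"delta_pos":[-7,-3,0],"twist":[0,0,0]},{"fingers":-1,"delta_pos":[-9.3,-4,0],"twist":[0,0,0]},{"fingers":-1,"delta_pos":[-11.6,-4.8,0],"twist":[0,0,0]}]'
python3 -m creep '[{"fingers":-1,"delta_pos":[0,0,2.6],"twist":[0,0,0]},{"fingers":-1,"delta_pos":[0,0,5.2],"twist":[0,0,0]},{"fingers":-1,"delta_pos":[0,0,7.8],"twist":[0,0,0]},{"fingers":-1,"delta_pos":[0,0,10.5],"twist":[0,0,0]},{"fingers":-1,"delta_pos":[0,0,13.1],"twist":[0,0,0]}]'
python3 -m creep '[{"fingers":-1,"delta_pos":[0,0,0],"twist":[0,0,0]},{"fingers":-1,"delta_pos":[0,0,0],"twist":[0,0,0]},{"fingers":-1,"delta_pos":[0,0,0],"twist":[0,0,0]},{"fingers":-1,"delta_pos":[0,0,0],"twist":[0,0,0]},{"fingers":-1,"delta_pos":[0,0,0],"twist":[0,0,0]}]'
python3 - <<'E'
from h import *
from cell import bot
where()
a=bot.snapshot("top")["color"][150:310,130:410];b=bot.snapshot("side")["color"][100:330,220:450]
cv2.imwrite("pics/a.png",np.hstack([cv2.resize(a,(560,320)),cv2.resize(b,(320,320))])[:,:800,::-1])
E
```

```text
time: 1.77
tool_pos: [354.4, 221.0, 231.0]
orientation: [[-0.987, -0.163, -0.0], [-0.163, 0.987, 0.0], [0.0, 0.0, -1.0]]
contact_force: [0.2, 0.1, 1.3]
grip_width: 0.1
gripper_force: 0.0
time: 2.18
tool_pos: [476.9, 192.3, 230.7]
orientation: [[-0.987, -0.162, -0.001], [-0.162, 0.987, -0.0], [0.001, -0.0, -1.0]]
contact_force: [-0.5, 0.2, -0.1]
grip_width: -0.3
gripper_force: 0.0
time: 2.6
tool_pos: [475.6, 192.8, 98.6]
orientation: [[-0.987, -0.163, -0.0], [-0.163, 0.987, 0.0], [0.0, 0.0, -1.0]]
contact_force: [0.3, 0.2, 0.1]
grip_width: 0.2
gripper_force: 0.0
time: 3.02
tool_pos: [477.0, 192.6, 102.0]
orientation: [[-0.987, -0.162, 0.003], [-0.162, 0.987, 0.001], [-0.003, 0.0, -1.0]]
contact_force: [0.3, -0.9, -0.1]
grip_width: 0.1
gripper_force: 0.0
t 3.0167 stand [-103.7  154.2  102. ] F [ 0.1 -1.  -0.1] w 0.1
```

View pics/a.png

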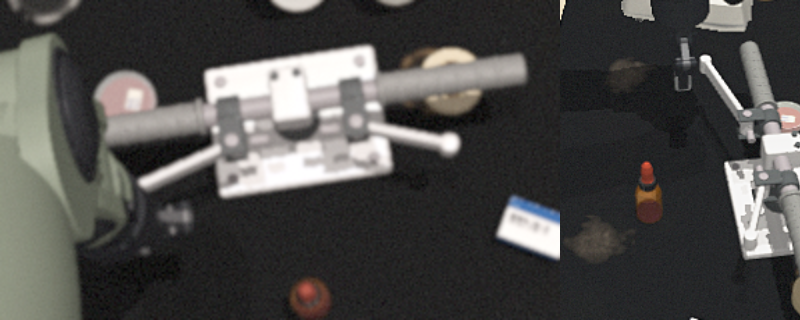

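The fingers (side crop, 685,75) stand just outside the long lever and clear of everything else. I'll press in gradually.

```bash
python3 -m creep '[{"fingers":-1,"delta_pos":[-0.4,0,0],"twist":[0,0,0]},{"fingers":-1,"delta_pos":[-0.8,0,0],"twist":[0,0,0]},{"fingers":-1,"delta_pos":[-1.2,0,0],"twist":[0,0,0]},{"fingers":-1,"delta_pos":[-1.6,0,0],"twist":[0,0,0]},{"fingers":-1,"delta_pos":[-1.8,0,0],"twist":[0,0,0]}]' | grep -E 'pos|force'
python3 -m creep '[{"fingers":-1,"delta_pos":[-0.2,0,0],"twist":[0,0,0]},{"fingers":-1,"delta_pos":[-0.4,0,0],"twist":[0,0,0]},{"fingers":-1,"delta_pos":[-0.6,0,0],"twist":[0,0,0]},{"fingers":-1,"delta_pos":[-0.8,0,0],"twist":[0,0,0]},{"fingers":-1,"delta_pos":[-1.0,0,0],"twist":[0,0,0]}]'| grep -E 'pos|force'
python3 -c "
from h import *
where()"
python3 -m creep '[{"fingers":-1,"delta_pos":[-0.2,0,0],"twist":[0,0,0]},{"fingers":-1,"delta_pos":[-0.4,0,0],"twist":[0,0,0]},{"fingers":-1,"delta_pos":[-0.6,0,0],"twist":[0,0,0]},{"fingers":-1,"delta_pos":[-0.8,0,0],"twist":[0,0,0]},{"fingers":-1,"delta_pos":[-1.0,0,0],"twist":[0,0,0]}]'| grep -E 'pos|force'
python3 -c "
from h import *
where()"
```

```text
tool_pos: [494.4, 195.1, 100.3]
contact_force: [0.1, -0.1, -0.2]
gripper_force: 0.0
tool_pos: [503.4, 196.6, 100.2]
contact_force: [0.7, -0.2, 0.6]
gripper_force: 0.0
t 3.95 stand [-77.1 153.9 100.2] F [ 0.7 -0.3  0.6] w -0.0
tool_pos: [511.6, 198.5, 99.8]
contact_force: [-5.4, 0.9, 1.4]
gripper_force: 2.3
t 4.3667 stand [-68.6 154.5  99.8] F [-5.2  1.7  1.4] w 0.0
```

```bash
python3 -m creep '[{"fingers":-1,"delta_pos":[-0.2,0,0],"twist":[0,0,0]},{"fingers":-1,"delta_pos":[-0.4,0,0],"twist":[0,0,0]},{"fingers":-1,"delta_pos":[-0.6,0,0],"twist":[0,0,0]},{"fingers":-1,"delta_pos":[-0.8,0,0],"twist":[0,0,0]},{"fingers":-1,"delta_pos":[-1.0,0,0],"twist":[0,0,0]}]'| grep -E 'pos|force'
python3 -c "
from h import *
where()"
python3 -m creep '[{"fingers":-1,"delta_pos":[-0.1,0,0],"twist":[0,0,0]},{"fingers":-1,"delta_pos":[-0.2,0,0],"twist":[0,0,0]},{"fingers":-1,"delta_pos":[-0.3,0,0],"twist":[0,0,0]},{"fingers":-1,"delta_pos":[-0.4,0,0],"twist":[0,0,0]},{"fingers":-1,"delta_pos":[-0.5,0,0],"twist":[0,0,0]}]'| grep -E 'pos|force'
python3 -c "
from h import *
where()"
```

```text
tool_pos: [520.8, 200.4, 99.6]
contact_force: [-6.6, 2.2, 1.9]
gripper_force: 2.8
t 4.7833 stand [-59.2 154.9  99.6] F [-6.1  3.2  1.9] w -0.0
tool_pos: [525.5, 201.5, 99.6]
contact_force: [-7.5, 3.3, 1.6]
gripper_force: 3.0
t 5.2 stand [-54.5 155.2  99.6] F [-6.8  4.5  1.6] w -0.2
```

```bash
python3 -m creep '[{"fingers":-1,"delta_pos":[-0.05,0,0],"twist":[0,0,0]},{"fingers":-1,"delta_pos":[-0.1,0,0],"twist":[0,0,0]},{"fingers":-1,"delta_pos":[-0.2,0,0],"twist":[0,0,0]},{"fingers":-1,"delta_pos":[-0.3,0,0],"twist":[0,0,0]},{"fingers":-1,"delta_pos":[-0.3,0,0],"twist":[0,0,0]}]'| grep -E 'ct_force'
python3 -c "
from h import *
where()"
python3 -m creep '[{"fingers":-1,"delta_pos":[-0.05,0,0],"twist":[0,0,0]},{"fingers":-1,"delta_pos":[-0.1,0,0],"twist":[0,0,0]},{"fingers":-1,"delta_pos":[-0.15,0,0],"twist":[0,0,0]},{"fingers":-1,"delta_pos":[-0.2,0,0],"twist":[0,0,0]},{"fingers":-1,"delta_pos":[-0.2,0,0],"twist":[0,0,0]}]'| grep -E 'ct_force'
python3 -c "
from h import *
where()"
```

```text
contact_force: [-7.2, 3.8, 1.5]
t 5.6167 stand [-51.4 155.4  99.6] F [-6.5  4.9  1.5] w -0.2
contact_force: [-7.5, 3.3, 2.8]
t 6.0333 stand [-49.5 155.5  99.5] F [-6.9  4.5  2.8] w -0.2
```

```bash
python3 -m creep '[{"fingers":-1,"delta_pos":[-0.05,0,0],"twist":[0,0,0]},{"fingers":-1,"delta_pos":[-0.1,0,0],"twist":[0,0,0]},{"fingers":-1,"delta_pos":[-0.15,0,0],"twist":[0,0,0]},{"fingers":-1,"delta_pos":[-0.2,0,0],"twist":[0,0,0]},{"fingers":-1,"delta_pos":[-0.2,0,0],"twist":[0,0,0]}]'| grep -E 'ct_force'
python3 -c "
from h import *
where()"

```

```text
contact_force: [-8.1, 4.1, 1.8]
t 6.45 stand [-47.6 155.6  99.6] F [-7.4  5.3  1.8] w 0.4
```

```bash
python3 -m creep '[{"fingers":-1,"delta_pos":[-0.03,0,0],"twist":[0,0,0]},{"fingers":-1,"delta_pos":[-0.06,0,0],"twist":[0,0,0]},{"fingers":-1,"delta_pos":[-0.1,0,0],"twist":[0,0,0]},{"fingers":-1,"delta_pos":[-0.1,0,0],"twist":[0,0,0]},{"fingers":-1,"delta_pos":[-0.1,0,0],"twist":[0,0,0]}]'| grep -E 'ct_force'
python3 -c "
from h import *
where()"

```

```text
contact_force: [-7.6, 4.3, 2.4]
t 6.8667 stand [-46.6 155.6  99.6] F [-6.9  5.4  2.4] w 0.2
```

```bash
python3 -m creep '[{"fingers":-1,"delta_pos":[-0.03,0,0],"twist":[0,0,0]},{"fingers":-1,"delta_pos":[-0.06,0,0],"twist":[0,0,0]},{"fingers":-1,"delta_pos":[-0.1,0,0],"twist":[0,0,0]},{"fingers":-1,"delta_pos":[-0.1,0,0],"twist":[0,0,0]},{"fingers":-1,"delta_pos":[-0.1,0,0],"twist":[0,0,0]}]'| grep -E 'ct_force'
python3 -c "
from h import *
where()"

```

```text
contact_force: [-7.9, 3.3, 3.1]
t 7.2833 stand [-45.7 155.6  99.6] F [-7.2  4.5  3.1] w -0.3
```

```bash
python3 -m creep '[{"fingers":-1,"delta_pos":[-0.03,0,0],"twist":[0,0,0]},{"fingers":-1,"delta_pos":[-0.06,0,0],"twist":[0,0,0]},{"fingers":-1,"delta_pos":[-0.1,0,0],"twist":[0,0,0]},{"fingers":-1,"delta_pos":[-0.1,0,0],"twist":[0,0,0]},{"fingers":-1,"delta_pos":[-0.1,0,0],"twist":[0,0,0]}]'| grep -E 'ct_force'
python3 -c "
from h import *
where()"

```

```text
contact_force: [-7.7, 4.2, 1.9]
t 7.7 stand [-44.8 155.5  99.5] F [-6.9  5.4  1.9] w -0.1
```

```bash
python3 -m creep '[{"fingers":-1,"delta_pos":[-0.03,0,0],"twist":[0,0,0]},{"fingers":-1,"delta_pos":[-0.06,0,0],"twist":[0,0,0]},{"fingers":-1,"delta_pos":[-0.1,0,0],"twist":[0,0,0]},{"fingers":-1,"delta_pos":[-0.1,0,0],"twist":[0,0,0]},{"fingers":-1,"delta_pos":[-0.1,0,0],"twist":[0,0,0]}]'| grep -E 'ct_force'
python3 -c "
from h import *
where()"

```

```text
contact_force: [-9.0, 2.4, 3.2]
t 8.1167 stand [-44.6 155.5  99.5] F [-8.5  3.8  3.2] w 0.1
```

```bash
python3 -m creep '[{"fingers":-1,"delta_pos":[-0.03,0,0],"twist":[0,0,0]},{"fingers":-1,"delta_pos":[-0.06,0,0],"twist":[0,0,0]},{"fingers":-1,"delta_pos":[-0.1,0,0],"twist":[0,0,0]},{"fingers":-1,"delta_pos":[-0.1,0,0],"twist":[0,0,0]},{"fingers":-1,"delta_pos":[-0.1,0,0],"twist":[0,0,0]}]'| grep -E 'ct_force'
python3 - <<'E'
from h import *
where()
from cell import bot
b=bot.snapshot("side");np.savez("side2.npz",**b)
cv2.imwrite("pics/b.png",cv2.resize(b["color"][110:270,270:450],(720,600))[:,:,::-1])
E
```

```text
contact_force: [-12.3, 2.3, 5.9]
t 8.5333 stand [-44.6 155.5  99.4] F [-11.8   4.3   5.9] w -0.2
```

View pics/b.png

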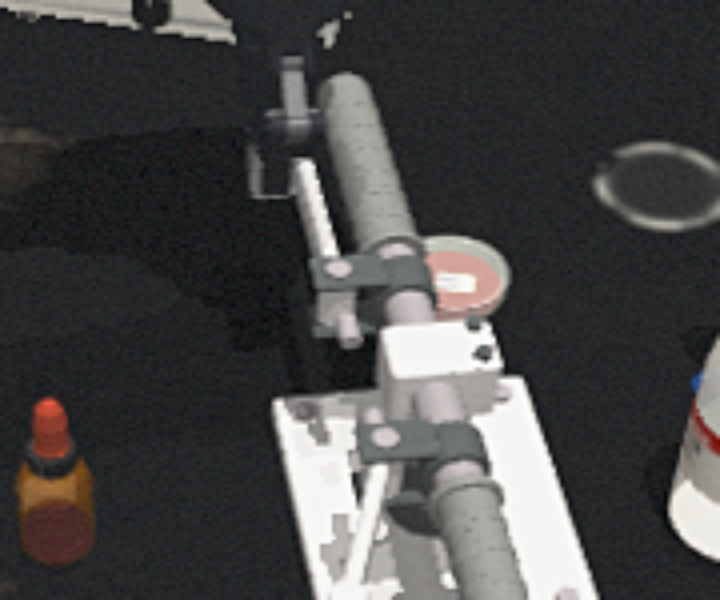

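The lever (290–330, 160–260) lies parallel to the bar. The force rises without any motion, so it is at its stop. I'll hold it, then ease back.

```bash

python3 -m creep '[{"fingers":-1,"delta_pos":[0,0,0],"twist":[0,0,0]},{"fingers":-1,"delta_pos":[0,0,0],"twist":[0,0,0]},{"fingers":-1,"delta_pos":[0,0,0],"twist":[0,0,0]},{"fingers":-1,"delta_pos":[0,0,0],"twist":[0,0,0]},{"fingers":-1,"delta_pos":[0,0,0],"twist":[0,0,0]}]'| grep -E 'ct_force'
python3 -m creep '[{"fingers":-1,"delta_pos":[0,0,0],"twist":[0,0,0]},{"fingers":-1,"delta_pos":[0,0,0],"twist":[0,0,0]},{"fingers":-1,"delta_pos":[0,0,0],"twist":[0,0,0]},{"fingers":-1,"delta_pos":[0,0,0],"twist":[0,0,0]},{"fingers":-1,"delta_pos":[0,0,0],"twist":[0,0,0]}]'| grep -E 'ct_force'
python3 -m creep '[{"fingers":-1,"delta_pos":[0,0,0],"twist":[0,0,0]},{"fingers":-1,"delta_pos":[0,0,0],"twist":[0,0,0]},{"fingers":-1,"delta_pos":[0,0,0],"twist":[0,0,0]},{"fingers":-1,"delta_pos":[0,0,0],"twist":[0,0,0]},{"fingers":-1,"delta_pos":[0,0,0],"twist":[0,0,0]}]'| grep -E 'ct_force'
python3 -m creep '[{"fingers":-1,"delta_pos":[0.15,0,0],"twist":[0,0,0]},{"fingers":-1,"delta_pos":[0.3,0,0],"twist":[0,0,0]},{"fingers":-1,"delta_pos":[0.45,0,0],"twist":[0,0,0]},{"fingers":-1,"delta_pos":[0.6,0,0],"twist":[0,0,0]},{"fingers":-1,"delta_pos":[0.75,0,0],"twist":[0,0,0]}]'| grep -E 'ct_force'
python3 -m creep '[{"fingers":-1,"delta_pos":[0.15,0,0],"twist":[0,0,0]},{"fingers":-1,"delta_pos":[0.3,0,0],"twist":[0,0,0]},{"fingers":-1,"delta_pos":[0.45,0,0],"twist":[0,0,0]},{"fingers":-1,"delta_pos":[0.6,0,0],"twist":[0,0,0]},{"fingers":-1,"delta_pos":[0.75,0,0],"twist":[0,0,0]}]'| grep -E 'ct_force'
python3 -m creep '[{"fingers":-1,"delta_pos":[0.15,0,0],"twist":[0,0,0]},{"fingers":-1,"delta_pos":[0.3,0,0],"twist":[0,0,0]},{"fingers":-1,"delta_pos":[0.45,0,0],"twist":[0,0,0]},{"fingers":-1,"delta_pos":[0.6,0,0],"twist":[0,0,0]},{"fingers":-1,"delta_pos":[0.75,0,0],"twist":[0,0,0]}]'| grep -E 'ct_force'
python3 -m creep '[{"fingers":-1,"delta_pos":[0.15,0,0],"twist":[0,0,0]},{"fingers":-1,"delta_pos":[0.3,0,0],"twist":[0,0,0]},{"fingers":-1,"delta_pos":[0.45,0,0],"twist":[0,0,0]},{"fingers":-1,"delta_pos":[0.6,0,0],"twist":[0,0,0]},{"fingers":-1,"delta_pos":[0.75,0,0],"twist":[0,0,0]}]'| grep -E 'ct_force'
python3 -m creep '[{"fingers":-1,"delta_pos":[0.15,0,0],"twist":[0,0,0]},{"fingers":-1,"delta_pos":[0.3,0,0],"twist":[0,0,0]},{"fingers":-1,"delta_pos":[0.45,0,0],"twist":[0,0,0]},{"fingers":-1,"delta_pos":[0.6,0,0],"twist":[0,0,0]},{"fingers":-1,"delta_pos":[0.75,0,0],"twist":[0,0,0]}]'| grep -E 'ct_force'
python3 -c "
from h import *
where()"
```

```text
contact_force: [-12.1, 2.4, 5.8]
contact_force: [-12.8, 2.1, 6.3]
contact_force: [-12.5, 3.4, 5.7]
contact_force: [-6.5, 2.6, 1.7]
contact_force: [-4.7, -1.2, -0.2]
contact_force: [-3.3, -3.5, -3.1]
contact_force: [-1.6, -3.7, -2.6]
contact_force: [-0.4, -0.4, -0.0]
t 11.9167 stand [-76.4 154.7 100.9] F [-0.4 -0.3 -0. ] w 0.1
```

```bash

python3 -m creep '[{"fingers":-1,"delta_pos":[0.5,0,0],"twist":[0,0,0]},{"fingers":-1,"delta_pos":[1.0,0,0],"twist":[0,0,0]},{"fingers":-1,"delta_pos":[1.5,0,0],"twist":[0,0,0]},{"fingers":-1,"delta_pos":[2.0,0,0],"twist":[0,0,0]},{"fingers":-1,"delta_pos":[2.5,0,0],"twist":[0,0,0]}]'| grep -E 'ct_force'
python3 -m creep '[{"fingers":-1,"delta_pos":[0,0,-2],"twist":[0,0,0]},{"fingers":-1,"delta_pos":[0,0,-4],"twist":[0,0,0]},{"fingers":-1,"delta_pos":[0,0,-6],"twist":[0,0,0]},{"fingers":-1,"delta_pos":[0,0,-8],"twist":[0,0,0]},{"fingers":-1,"delta_pos":[0,0,-9],"twist":[0,0,0]}]'| grep -E 'ct_force'
python3 -m creep '[{"fingers":-1,"delta_pos":[0,-2.6,0],"twist":[0,0,0]},{"fingers":-1,"delta_pos":[0,-5.2,0],"twist":[0,0,0]},{"fingers":-1,"delta_pos":[0,-8,0],"twist":[0,0,0]},{"fingers":-1,"delta_pos":[0,-10.6,0],"twist":[0,0,0]},{"fingers":-1,"delta_pos":[0,-13.3,0],"twist":[0,0,0]}]'| grep -E 'ct_force'
python3 -m creep '[{"fingers":-1,"delta_pos":[0,-2.6,0],"twist":[0,0,0]},{"fingers":-1,"delta_pos":[0,-5.2,0],"twist":[0,0,0]},{"fingers":-1,"delta_pos":[0,-8,0],"twist":[0,0,0]},{"fingers":-1,"delta_pos":[0,-10.6,0],"twist":[0,0,0]},{"fingers":-1,"delta_pos":[0,-13.3,0],"twist":[0,0,0]}]'| grep -E 'ct_force'
python3 -m creep '[{"fingers":-1,"delta_pos":[0,0,2],"twist":[0,0,0]},{"fingers":-1,"delta_pos":[0,0,4],"twist":[0,0,0]},{"fingers":-1,"delta_pos":[0,0,6],"twist":[0,0,0]},{"fingers":-1,"delta_pos":[0,0,8],"twist":[0,0,0]},{"fingers":-1,"delta_pos":[0,0,9],"twist":[0,0,0]}]'| grep -E 'ct_force'
python3 -m creep '[{"fingers":-1,"delta_pos":[0,0,0],"twist":[0,0,0]},{"fingers":-1,"delta_pos":[0,0,0],"twist":[0,0,0]},{"fingers":-1,"delta_pos":[0,0,0],"twist":[0,0,0]},{"fingers":-1,"delta_pos":[0,0,0],"twist":[0,0,0]},{"fingers":-1,"delta_pos":[0,0,0],"twist":[0,0,0]}]'| grep -E 'ct_force'
python3 - <<'E'
from h import *
where()
from cell import bot
b=bot.snapshot("side")["color"][100:400,220:470]
a=bot.snapshot("top")["color"][150:310,130:410]
cv2.imwrite("pics/c.png",np.hstack([cv2.resize(a,(420,240)),cv2.resize(b,(375,450))[70:310]])[:,:,::-1])
E
```

```text
contact_force: [0.3, 0.2, -0.2]
contact_force: [0.7, 0.6, -0.3]
contact_force: [0.2, 0.8, 0.7]
contact_force: [0.8, 0.8, 0.4]
contact_force: [-0.0, -0.5, 0.1]
contact_force: [0.4, -0.6, -1.0]
t 14.4167 stand [-101.8 -112.3  101.4] F [ 0.3 -0.7 -1. ] w -0.4
```

View pics/c.png

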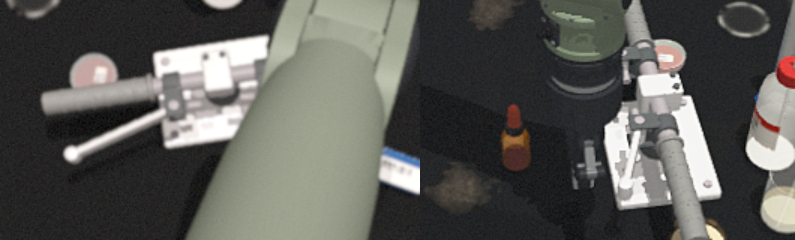

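The long lever is back at rest (tip at 72,153). The fingers at (585,165) stand outside the short lever, and the dropper and carton haven't moved. Now I'll press the short lever.

```bash

python3 -m creep '[{"fingers":-1,"delta_pos":[-0.5,0,0],"twist":[0,0,0]},{"fingers":-1,"delta_pos":[-1,0,0],"twist":[0,0,0]},{"fingers":-1,"delta_pos":[-1.5,0,0],"twist":[0,0,0]},{"fingers":-1,"delta_pos":[-2,0,0],"twist":[0,0,0]},{"fingers":-1,"delta_pos":[-2.2,0,0],"twist":[0,0,0]}]'| grep -E 'ct_force'
python3 -m creep '[{"fingers":-1,"delta_pos":[-0.2,0,0],"twist":[0,0,0]},{"fingers":-1,"delta_pos":[-0.4,0,0],"twist":[0,0,0]},{"fingers":-1,"delta_pos":[-0.6,0,0],"twist":[0,0,0]},{"fingers":-1,"delta_pos":[-0.8,0,0],"twist":[0,0,0]},{"fingers":-1,"delta_pos":[-1,0,0],"twist":[0,0,0]}]'| grep -E 'ct_force'
python3 -m creep '[{"fingers":-1,"delta_pos":[-0.2,0,0],"twist":[0,0,0]},{"fingers":-1,"delta_pos":[-0.4,0,0],"twist":[0,0,0]},{"fingers":-1,"delta_pos":[-0.6,0,0],"twist":[0,0,0]},{"fingers":-1,"delta_pos":[-0.8,0,0],"twist":[0,0,0]},{"fingers":-1,"delta_pos":[-1,0,0],"twist":[0,0,0]}]'| grep -E 'ct_force'
python3 -c "
from h import *
where()"
```

```text
contact_force: [0.5, 0.1, 0.4]
contact_force: [0.2, -0.2, 0.4]
contact_force: [-8.1, -3.9, 3.0]
t 15.7667 stand [ -63.8 -112.5   99.7] F [-8.6 -2.5  3. ] w -0.0
```

```bash

python3 -m creep '[{"fingers":-1,"delta_pos":[-0.2,0,0],"twist":[0,0,0]},{"fingers":-1,"delta_pos":[-0.4,0,0],"twist":[0,0,0]},{"fingers":-1,"delta_pos":[-0.6,0,0],"twist":[0,0,0]},{"fingers":-1,"delta_pos":[-0.8,0,0],"twist":[0,0,0]},{"fingers":-1,"delta_pos":[-1,0,0],"twist":[0,0,0]}]'| grep -E 'ct_force'
python3 -m creep '[{"fingers":-1,"delta_pos":[-0.1,0,0],"twist":[0,0,0]},{"fingers":-1,"delta_pos":[-0.2,0,0],"twist":[0,0,0]},{"fingers":-1,"delta_pos":[-0.3,0,0],"twist":[0,0,0]},{"fingers":-1,"delta_pos":[-0.4,0,0],"twist":[0,0,0]},{"fingers":-1,"delta_pos":[-0.5,0,0],"twist":[0,0,0]}]'| grep -E 'ct_force'
python3 -c "
from h import *
where()"
python3 -m creep '[{"fingers":-1,"delta_pos":[-0.05,0,0],"twist":[0,0,0]},{"fingers":-1,"delta_pos":[-0.1,0,0],"twist":[0,0,0]},{"fingers":-1,"delta_pos":[-0.15,0,0],"twist":[0,0,0]},{"fingers":-1,"delta_pos":[-0.2,0,0],"twist":[0,0,0]},{"fingers":-1,"delta_pos":[-0.2,0,0],"twist":[0,0,0]}]'| grep -E 'ct_force'
python3 -c "
from h import *
where()"
```

```text
contact_force: [-10.4, -6.9, 4.4]
contact_force: [-10.9, -9.5, 4.6]
t 16.6 stand [ -50.4 -114.2   99.4] F [-12.3  -7.6   4.6] w -0.1
contact_force: [-10.0, -8.7, 3.4]
t 17.0167 stand [ -48.3 -114.4   99.5] F [-11.2  -7.    3.4] w -0.2
```

```bash

python3 -m creep '[{"fingers":-1,"delta_pos":[-0.05,0,0],"twist":[0,0,0]},{"fingers":-1,"delta_pos":[-0.1,0,0],"twist":[0,0,0]},{"fingers":-1,"delta_pos":[-0.15,0,0],"twist":[0,0,0]},{"fingers":-1,"delta_pos":[-0.2,0,0],"twist":[0,0,0]},{"fingers":-1,"delta_pos":[-0.2,0,0],"twist":[0,0,0]}]'| grep -E 'ct_force'
python3 -c "
from h import *
where()"
python3 -m creep '[{"fingers":-1,"delta_pos":[-0.03,0,0],"twist":[0,0,0]},{"fingers":-1,"delta_pos":[-0.06,0,0],"twist":[0,0,0]},{"fingers":-1,"delta_pos":[-0.1,0,0],"twist":[0,0,0]},{"fingers":-1,"delta_pos":[-0.1,0,0],"twist":[0,0,0]},{"fingers":-1,"delta_pos":[-0.1,0,0],"twist":[0,0,0]}]'| grep -E 'ct_force'
python3 -c "
from h import *
where()"
```

```text
contact_force: [-10.5, -9.5, 4.4]
t 17.4333 stand [ -46.5 -114.6   99.5] F [-11.9  -7.7   4.4] w -0.1
contact_force: [-11.1, -10.7, 4.3]
t 17.85 stand [ -45.6 -114.7   99.5] F [-12.7  -8.8   4.3] w -0.1
```

```bash

python3 -m creep '[{"fingers":-1,"delta_pos":[-0.03,0,0],"twist":[0,0,0]},{"fingers":-1,"delta_pos":[-0.06,0,0],"twist":[0,0,0]},{"fingers":-1,"delta_pos":[-0.1,0,0],"twist":[0,0,0]},{"fingers":-1,"delta_pos":[-0.1,0,0],"twist":[0,0,0]},{"fingers":-1,"delta_pos":[-0.1,0,0],"twist":[0,0,0]}]'| grep -E 'ct_force'
python3 -c "
from h import *
where()"
```

```text
contact_force: [-11.3, -10.5, 4.9]
t 18.2667 stand [ -44.8 -114.7   99.4] F [-12.8  -8.5   4.9] w 0.0
```

```bash

python3 -m creep '[{"fingers":-1,"delta_pos":[-0.03,0,0],"twist":[0,0,0]},{"fingers":-1,"delta_pos":[-0.06,0,0],"twist":[0,0,0]},{"fingers":-1,"delta_pos":[-0.1,0,0],"twist":[0,0,0]},{"fingers":-1,"delta_pos":[-0.1,0,0],"twist":[0,0,0]},{"fingers":-1,"delta_pos":[-0.1,0,0],"twist":[0,0,0]}]'| grep -E 'ct_force'
python3 -c "
from h import *
where()"
```

```text
contact_force: [-13.0, -10.9, 5.5]
t 18.6833 stand [ -44.2 -114.7   99.4] F [-14.6  -8.6   5.5] w -0.1
```

```bash

python3 -m creep '[{"fingers":-1,"delta_pos":[-0.03,0,0],"twist":[0,0,0]},{"fingers":-1,"delta_pos":[-0.06,0,0],"twist":[0,0,0]},{"fingers":-1,"delta_pos":[-0.1,0,0],"twist":[0,0,0]},{"fingers":-1,"delta_pos":[-0.1,0,0],"twist":[0,0,0]},{"fingers":-1,"delta_pos":[-0.1,0,0],"twist":[0,0,0]}]'| grep -E 'ct_force'
python3 -c "
from h import *
where()"
```

```text
contact_force: [-15.6, -11.6, 7.5]
t 19.1 stand [ -44.2 -114.7   99.4] F [-17.3  -8.9   7.5] w -0.2
```

```bash

python3 -m creep '[{"fingers":-1,"delta_pos":[0,0,0],"twist":[0,0,0]},{"fingers":-1,"delta_pos":[0,0,0],"twist":[0,0,0]},{"fingers":-1,"delta_pos":[0,0,0],"twist":[0,0,0]},{"fingers":-1,"delta_pos":[0,0,0],"twist":[0,0,0]},{"fingers":-1,"delta_pos":[0,0,0],"twist":[0,0,0]}]'| grep -E 'ct_force'
python3 - <<'E'
from h import *
where()
from cell import bot
b=bot.snapshot("side")["color"][130:380,250:450]
cv2.imwrite("pics/d.png",cv2.resize(b,(480,600))[:,:,::-1])
E
```

```text
contact_force: [-15.8, -12.3, 7.2]
t 19.5167 stand [ -44.2 -114.7   99.4] F [-17.6  -9.6   7.2] w 0.4
```

View pics/d.png

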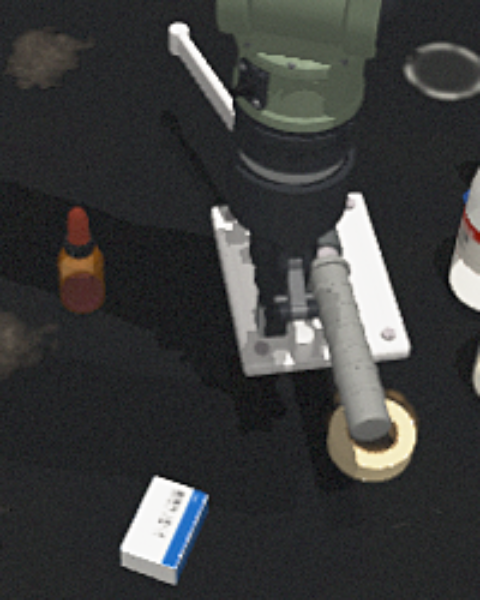

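The long lever is at rest (tip at 178,40). The fingers at (290,300) hold the short lever in at its stop, where the force rises with no motion, and the loose things haven't moved. Handing in.

```bash
python3 -c "
from cell import bot
print(bot.job_done())"
```

```text
the job is handed in; nothing more can be done
None
```

I pressed the long lever to its stop, held it for over a second and eased it back to rest, then handed the job in with the short lever held at its stop (about 20 N at the wrist); both levers stopped short of the bar, but the hand-in returned no verdict.

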